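# Line up the pillar candles by height on the sunroom sill

### The arm

A 6-joint arm with a two-finger parallel gripper is mounted at the origin on the work surface. World frame = base frame: x ahead of the robot, y to its left, z up, the work surface at z = 0. Lengths are in m, angles in rad, forces in N, time in s.
With the tool pointing down it reaches from about 0.25 to 0.8 m from the base axis. Payload 8.5 kg.
Tool frame: the origin (TCP) lies midway between the tips of the shut fingers; the grasp point (between the pads) lies 19 mm behind it (robot.grip_depth is the distance from the TCP to the grasp point, in m); z points along the fingers, y is the line along which they close (so a half turn about z gives the same grasp; the last joint's range is limited). The gripper opens to 85 mm and grips with 20 to 120 N. Pads are 22 mm wide; open, the fingers measure 114 mm over their backs; the gripper's body (76 mm by 85 mm) begins 54 mm behind the grasp point. The pads swing forward as they close: fully open they stand 13 mm farther back than shut.
Start: joints at [1.209, 0.238, -0.013, 1.319, 0, 1.571], TCP at [0.186, 0.491, 0.231] pointing down, gripper open.
Joint ranges: [-2.66, 2.66], [-1.03, 1.9], [-1.14, 1.46], [-1.82, 2.27], [-1.45, 1.34], [-3.14, 3.14]. Speed limits (rad/s): [2.22, 2.22, 2.79, 3.14, 3.14, 3.14].

### API

Orientations are given as a unit quaternion [w, x, y, z].
In Python, from station import robot gives the robot as it stands.
- The arm moves only by the tool drive_tool, never from a script. Its argument "series" is text: rows parted by semicolons, each of 4 numbers parted by spaces: the shift along the tool's x, y, z in cm, then the turn about the tool's z in degrees. In form: tx ty tz twist; .... A call has 1 to 5 rows; each row is the pose to reach, as a shift and turn from the pose commanded when the call began, along the tool's axes at that moment; what a row does not reach only later rows make up. A row lasts 1/8 s, in which the tool goes at most 62.5 mm and 10.7 degrees, less where a joint would pass 70% of its speed; a pose out of reach is approached as far as the arm can. A call with a gripper value outside its range is refused whole. "fingers" is the finger opening in cm, from 0 to 8.54, set as the call begins (left out, the last holds). The fingers move at their own pace and stop on an object; the grip force is fixed at half the most. Time passes only in rows, so rows that repeat a pose let the fingers close. It gives the time, the measured TCP pose, the force, the opening and the grip force at its end, in the units of the state.
- robot.sense(): the state, without advancing time (a new reading comes with each control period).
- robot.capture(name): name is "scene" or "top" or "wrist"; returns (picture, depth): 480x640x3 uint8, red, green, blue; 480x640 float32, m along the optical axis (not along the pixel's ray), 0 where there is no reading.
- robot.get_calibration(name): a dict with "fx", "fy", "cx", "cy" (pixels), "dist" ([k1, k2, p1, p2, k3] as OpenCV has them; the pictures are not rectified), "rvec" (rotation vector, rad) and "tvec" (3), from world to camera coordinates, as OpenCV has them. Camera axes: x right, y down, z forward; pixel columns grow to the right and rows downward; lengths in m; the calibration is good to about 2 mm. A picture is of the moment at which its call begins: read the wrist's pose just before it. get_calibration takes no time and is no camera call; for the wrist camera it gives the pose at the moment of the call.
- robot.sign_off(): hands the job in; it is judged then, once.
Trained networks look in the newest picture that a camera, given by its name, has taken for a name from the list of things; names that differ only in an ending like _2 or _b are one class to them, and where a whole thing is asked for, a point or a joint stands for the part that bears it (a point fixed in the world has none). Each returns a list of dicts, best first, with "confidence" (0 to 1); they miss things now and then, are a little off and sometimes report something else, mostly with a low value. They report only what shows in the picture. A call takes as long as a camera call. They do not tell look-alikes from the thing itself.
- robot.look_for(camera, thing): "at" ([x, y, z] in m, in the coordinates of the camera as it stood for that picture, good to about 4 mm: the middle of the surface that is visible of it).
- robot.trace(camera, thing): "region" (480x640 bool, what is visible of it).
- robot.place_of(camera, thing): "at" ([x, y, z] in m, in the coordinates of the camera as it stood for that picture, good to about 4 mm: a listed point, or the origin of a listed thing).
The state is a dict: "time_s": time; "qpos": joint angles; "joint_vel": joint speeds; "tau": joint torques, N m; "position": TCP position; "eef_rot": TCP orientation; "ft_force": force on the tool from outside, world axes, zero at the start; "torque": the same for the moment, N m; "gripper_width": finger opening in m; "grasp_force": force on a finger pad.
Only numpy, scipy, OpenCV 4.12 (cv2) and the standard library are available. Lean on these libraries where they do the work, as an engineer would, in place of code of your own. Each camera call takes 0.05 s, during which the arm holds its last target. There are 200 camera calls.

### The job

Get the sill ready for tonight's power cut: stand the four pillar candles upright in the middle of the four cork coasters, one on each, in order of height, with the shortest on the coaster next to the piggy bank and the tallest on the coaster farthest from it. Keep the candles from tipping over, and leave the piggy bank where it stands.

Things in the scene. Friction and masses are not known exactly. Their poses are not given: they have to be found in the camera images.
- candle_ivory_mid (a point): Pillar candle, ivory-white, the shortest: a solid upright wax cylinder 50 mm in diameter and 55 mm tall, with a flat top and a 7 mm wick (the wick cannot be felt). It starts standing on the tiled top (z = 0). This point is its centre, half-way up (27.5 mm above its underside); z is its axis, up when upright.
- candle_yellow_mid (a point): Pillar candle, mustard yellow, second shortest: a solid upright wax cylinder 50 mm in diameter and 70 mm tall, with a flat top and a 7 mm wick (the wick cannot be felt). It starts standing on the tiled top (z = 0). This point is its centre, half-way up (35 mm above its underside); z is its axis, up when upright.
- candle_red_mid (a point): Pillar candle, dark red, second tallest: a solid upright wax cylinder 50 mm in diameter and 85 mm tall, with a flat top and a 7 mm wick (the wick cannot be felt). It starts standing on the tiled top (z = 0). This point is its centre, half-way up (42.5 mm above its underside); z is its axis, up when upright.
- candle_green_mid (a point): Pillar candle, dark green, the tallest: a solid upright wax cylinder 50 mm in diameter and 100 mm tall, with a flat top and a 7 mm wick (the wick cannot be felt). It starts standing on the tiled top (z = 0). This point is its centre, half-way up (50 mm above its underside); z is its axis, up when upright.
- coaster_a_top (a point): One of four identical round cork coasters, 78 mm in diameter and 6 mm thick, fixed in a nearly straight row, about 100 mm apart, on a pale marble strip 115 mm wide, 640 mm long and 12 mm thick, which lies on the tiled top. This point is the centre of the coaster's upper face, 18 mm above the tiled top. The letter says nothing about its place in the row.
- coaster_b_top (a point): One of four identical round cork coasters, 78 mm in diameter and 6 mm thick, fixed in a nearly straight row, about 100 mm apart, on a pale marble strip 115 mm wide, 640 mm long and 12 mm thick, which lies on the tiled top. This point is the centre of the coaster's upper face, 18 mm above the tiled top. The letter says nothing about its place in the row.
- coaster_c_top (a point): One of four identical round cork coasters, 78 mm in diameter and 6 mm thick, fixed in a nearly straight row, about 100 mm apart, on a pale marble strip 115 mm wide, 640 mm long and 12 mm thick, which lies on the tiled top. This point is the centre of the coaster's upper face, 18 mm above the tiled top. The letter says nothing about its place in the row.
- coaster_d_top (a point): One of four identical round cork coasters, 78 mm in diameter and 6 mm thick, fixed in a nearly straight row, about 100 mm apart, on a pale marble strip 115 mm wide, 640 mm long and 12 mm thick, which lies on the tiled top. This point is the centre of the coaster's upper face, 18 mm above the tiled top. The letter says nothing about its place in the row.
- piggy: Pink ceramic piggy bank, about 115 mm long (across the strip), 75 mm wide and 95 mm high, standing loose on the marble strip beyond one end of the row of coasters (either end), about 115 mm from the nearest coaster's centre; a blue mug of 74 mm diameter and 85 mm height stands likewise beyond the other end. Origin: centre of its underside; z up, -x out of the snout.
Mind the look-alikes: they are no part of the job. What is shaped like the part that bears candle_ivory_mid but blue, purple or turquoise is not meant.

How it is judged:
By the outcome, as a careful person would: the job done as asked, in the order asked, and still so for the second after the job is handed in, with the robot touching nothing.
It also fails if it takes over 102 s, if anything falls off the work surface, if the arm or the gripper's body presses on something with over 40 N, if the wrist force passes 120 N, or if a joint passes its speed limit or range.

## Working session

There is one attempt and no reset: what is moved stays moved. The work goes in short steps, Python scripts to look and compute and a tool call to move; the robot and the scene stay as the last step left them, time stands still between calls to the robot, and variables do not carry over. Pictures are saved under pics/ and viewed, at most 14 in all, crops included, and the job is handed in when it is done.

Besides the shell and the picture viewer there is one more tool, called as name(argument=value, ...) on one line, values as JSON. drive_tool: Moves the arm, as the interface text tells. Its arguments: {"type":"object","properties":{"series":{"type":"string"},"fingers":{"type":"number"}},"required":["series"]}

```bash
mkdir -p pics; ls
cat > h.py <<'E'
import numpy as np, cv2
from station import robot
from scipy.spatial.transform import Rotation as R
def w(c,p,cal=None):
    k=cal or robot.get_calibration(c); M=R.from_rotvec(np.ravel(k["rvec"])).as_matrix()
    return M.T@(np.array(p)-np.ravel(k["tvec"]))
def save(c,n):
    im,d=robot.capture(c); cv2.imwrite(f"pics/{n}.png",im[:,:,::-1]); return im,d
def px(c,P):
    k=robot.get_calibration(c); K=np.array([[k["fx"],0,k["cx"]],[0,k["fy"],k["cy"]],[0,0,1.]])
    return cv2.projectPoints(np.array([P],float),np.array(k["rvec"],float),np.array(k["tvec"],float),K,np.array(k["dist"],float))[0].ravel().round()
E
python3 - <<'E'
from h import *
for c in("top","scene"):
    save(c,c+"0")
    for t in["candle_ivory_mid","candle_yellow_mid","candle_red_mid","candle_green_mid","coaster_a_top","piggy"]:
        for r in robot.place_of(c,t):
            P=w(c,r["at"]); print(c,t,P.round(3),round(r["confidence"],2),px(c,P))
s=robot.sense();print(s["time_s"],s["position"],s["eef_rot"])
E
```

```text
pics
top candle_ivory_mid [0.332 0.074 0.027] 0.9 [279. 337.]
top candle_ivory_mid [0.528 0.083 0.03 ] 0.77 [273. 239.]
top candle_ivory_mid [0.434 0.061 0.024] 0.69 [285. 286.]
top candle_ivory_mid [0.455 0.161 0.03 ] 0.56 [235. 276.]
top candle_yellow_mid [ 0.454 -0.231  0.034] 0.92 [432. 272.]
top candle_red_mid [0.478 0.26  0.043] 0.95 [184. 265.]
top candle_green_mid [ 0.434 -0.073  0.051] 0.87 [353. 284.]
top coaster_a_top [ 0.651 -0.169  0.018] 0.81 [396. 177.]
top coaster_a_top [ 0.433 -0.076  0.051] 0.3 [355. 284.]
top piggy [0.661 0.254 0.015] 0.91 [191. 177.]
scene candle_ivory_mid [0.529 0.084 0.027] 0.8 [360. 254.]
scene candle_ivory_mid [0.458 0.164 0.027] 0.79 [396. 234.]
scene candle_ivory_mid [0.433 0.062 0.024] 0.71 [349. 227.]
scene candle_yellow_mid [ 0.458 -0.234  0.038] 0.86 [214. 225.]
scene candle_red_mid [0.477 0.256 0.045] 0.61 [441. 234.]
scene candle_green_mid [ 0.433 -0.075  0.046] 0.8 [287. 218.]
scene coaster_a_top [ 0.651 -0.164  0.017] 0.72 [230. 296.]
scene coaster_a_top [0.644 0.134 0.02 ] 0.57 [389. 297.]
scene piggy [0.658 0.257 0.013] 0.81 [456. 307.]
0.7 [0.1858123  0.49096804 0.2313033 ] [ 2.35135166e-06  1.79911674e-01  9.83682768e-01 -3.03188297e-05]
```

View pics/top0.png

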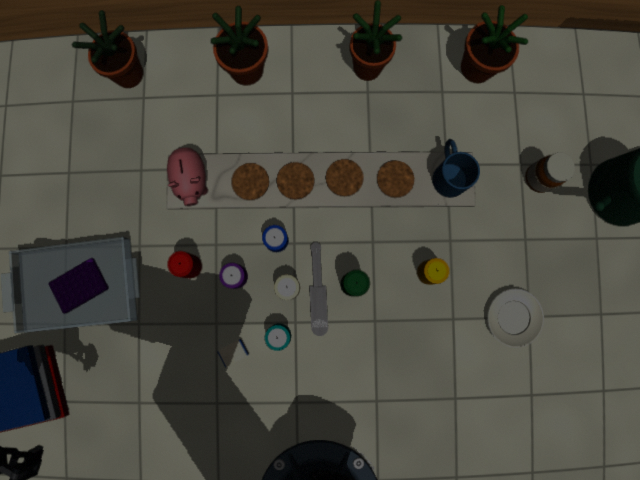

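View pics/scene0.png

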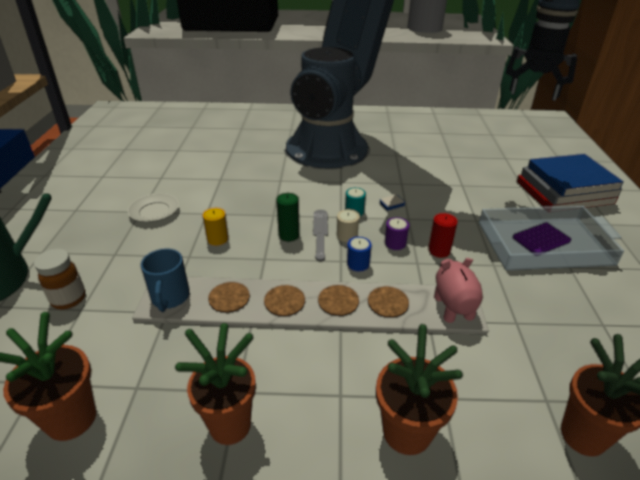

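Ivory candidates in the top picture: (285,286) white, (275,238) blue, (233,275) purple and (278,337) turquoise. Only (285,286) is white. I'll confirm that in a crop and measure the positions from depth.

```bash
cat > m.py <<'E'
from h import *
def cloud(c):
    im,d=robot.capture(c); k=robot.get_calibration(c); K=np.array([[k["fx"],0,k["cx"]],[0,k["fy"],k["cy"]],[0,0,1.]])
    v,u=np.mgrid[:480,:640]; n=cv2.undistortPoints(np.stack([u,v],-1).reshape(-1,1,2).astype(float),K,np.array(k["dist"],float)).reshape(480,640,2)
    p=np.dstack([n*d[...,None],d]); M=R.from_rotvec(np.ravel(k["rvec"])).as_matrix()
    p=(p-np.ravel(k["tvec"]))@M; p[d==0]=np.nan
    return im,p
def circ(p,xy,r,zlo,zhi,extra=True):
    m=(np.hypot(p[...,0]-xy[0],p[...,1]-xy[1])<r)&(p[...,2]>zlo)&(p[...,2]<zhi)&extra
    q=p[m]; (x,y),rr=cv2.minEnclosingCircle(q[:,:2].astype(np.float32)); return np.r_[x,y,rr,q[:,:2].mean(0),np.median(q[:,2])].round(4),len(q)
E
python3 - <<'E'
from m import *
im,p=cloud("top")
cv2.imwrite("pics/crop.png",cv2.resize(im[215:355,160:360],None,fx=4,fy=4,interpolation=2)[:,:,::-1])
for n,xy,h in[("iv",(.434,.061),.055),("ye",(.456,-.232),.07),("re",(.478,.258),.085),("gr",(.434,-.074),.1)]: print(n,circ(p,xy,.045,h-.006,h+.006))
hsv=cv2.cvtColor(im,cv2.COLOR_RGB2HSV).astype(int)
for u,v in[(250,181),(295,180),(344,177),(396,178)]:
    c=p[v,u]; print("co",circ(p,c[:2],.05,.01,.03,hsv[...,1]>90))
print("knife z",np.nanmax(p[240:335,308:328,2]), p[290,318])
E
```

```text
iv (array([0.4316, 0.057 , 0.0249, 0.4315, 0.0572, 0.0554]), 522)
ye (array([ 0.4566, -0.2308,  0.0257,  0.4566, -0.2304,  0.0702]), 546)
re (array([0.4778, 0.2572, 0.0255, 0.4777, 0.2565, 0.0857]), 555)
gr (array([ 0.436 , -0.0743,  0.0251,  0.4362, -0.0737,  0.1004]), 574)
co (array([0.6493, 0.1313, 0.0394, 0.6483, 0.1307, 0.0183]), 1081)
co (array([0.6493, 0.0386, 0.0396, 0.6485, 0.0384, 0.0181]), 1091)
co (array([ 0.6541, -0.0618,  0.0393,  0.653 , -0.0619,  0.0182]), 1083)
co (array([ 0.65  , -0.1665,  0.0398,  0.6487, -0.1668,  0.018 ]), 1075)
knife z 0.01160177788621659 [ 0.42419596 -0.00448575  0.00498233]
```

View pics/crop.png

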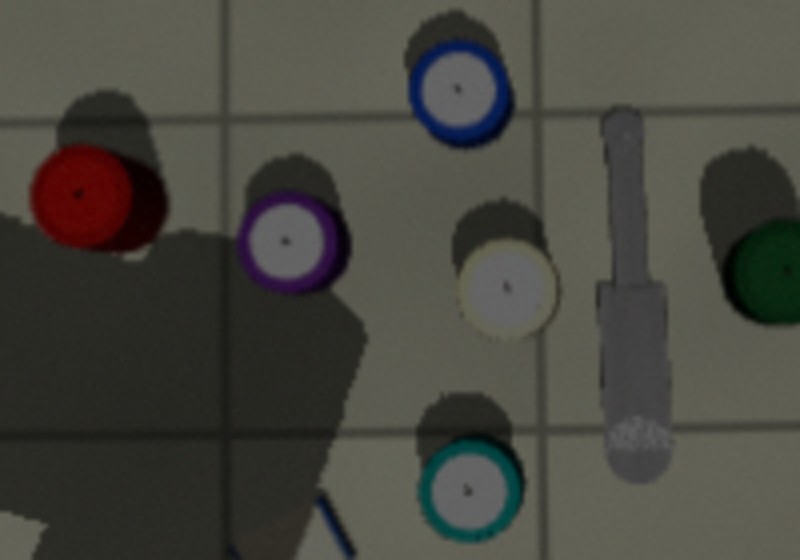

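The crop confirms it: the white candle with the ivory rim at crop (508,288), i.e. top (285,286), is the ivory one; the other three are blue, purple and turquoise decoys. From the piggy outward, the coasters sit at y = 0.131, 0.038, −0.062 and −0.167. I'll start with red.

drive_tool(series="-7 -2.3 0 10; -14 -4.6 0 20; -21 -6.9 0 30; -28 -9.2 0 40; -35.6 -11.5 0 50", fingers=7.5)

```text
time_s: 1.38
position: [0.4309, 0.2939, 0.2315]
eef_rot: [0.0, 0.581, 0.814, 0.0]
ft_force: [0.5, 1.5, 0.1]
gripper_width: 0.0749
grasp_force: 0.0
```

drive_tool(series="0 0 0 10; 0 0 0 19.3; 0 0 0 19.3")

```text
time_s: 1.75
position: [0.4297, 0.2952, 0.2313]
eef_rot: [0.0, 0.707, 0.707, -0.0]
ft_force: [0.5, -0.0, 0.1]
gripper_width: 0.0748
grasp_force: 0.0
```

drive_tool(series="-3.84 4.8 1 0; -3.84 4.8 6 0; -3.84 4.8 11 0; -3.84 4.8 15 0; -3.84 4.8 15 0")

```text
time_s: 2.38
position: [0.4754, 0.2561, 0.079]
eef_rot: [-0.001, 0.706, 0.708, -0.003]
ft_force: [-0.5, -1.1, 0.1]
gripper_width: 0.0751
grasp_force: 0.0
```

drive_tool(series="0 0 2.5 0; 0 0 4.6 0; 0 0 4.6 0")

```text
time_s: 2.75
position: [0.4775, 0.2572, 0.036]
eef_rot: [-0.0, 0.707, 0.708, -0.0]
ft_force: [0.3, -0.8, 0.4]
gripper_width: 0.0746
grasp_force: 0.0
```

drive_tool(series="0 0 0 0; 0 0 0 0; 0 0 0 0; 0 0 0 0; 0 0 0 0", fingers=4)

```text
time_s: 3.38
position: [0.4785, 0.2576, 0.0372]
eef_rot: [0.0, 0.707, 0.707, 0.001]
ft_force: [0.1, 0.5, 5.9]
gripper_width: 0.0489
grasp_force: 60.9
```

drive_tool(series="0 0 -2 0; 0 0 -6 0; 0 0 -10 0; 0 0 -14 0; 0 0 -14 0")

```text
time_s: 4.0
position: [0.4792, 0.2579, 0.1794]
eef_rot: [0.001, 0.707, 0.707, 0.003]
ft_force: [-0.1, 0.6, -1.0]
gripper_width: 0.0486
grasp_force: 62.4
```

drive_tool(series="-2 1.1 0 0; -6 3.3 0 0; -10 5.5 0 0; -14 7.7 0 0; -18 9.9 0 0")

```text
time_s: 4.62
position: [0.5766, 0.0755, 0.1749]
eef_rot: [-0.0, 0.707, 0.707, -0.0]
ft_force: [-0.2, 0.7, -0.7]
gripper_width: 0.049
grasp_force: 62.4
```

drive_tool(series="-4 2.2 0 0; -8 4.4 0 0; -11 6.1 0 0; -13.95 7.65 0 0; -13.95 7.65 0 0")

```text
time_s: 5.25
position: [0.6532, -0.0647, 0.1742]
eef_rot: [-0.0, 0.708, 0.706, -0.0]
ft_force: [-0.3, -0.2, -1.4]
gripper_width: 0.0489
grasp_force: 62.5
```

drive_tool(series="0 0 3 0; 0 0 6.5 0; 0 0 9.5 0; 0 0 11 0; 0 0 11 0")

```text
time_s: 5.88
position: [0.652, -0.0621, 0.0645]
eef_rot: [-0.001, 0.707, 0.707, -0.001]
ft_force: [-0.1, -0.3, -1.2]
gripper_width: 0.0492
grasp_force: 62.5
```

drive_tool(series="0 0 0.4 0; 0 0 0.8 0; 0 0 0.8 0; 0 0 0.8 0")

```text
time_s: 6.38
position: [0.653, -0.0627, 0.0576]
eef_rot: [0.0, 0.707, 0.707, 0.0]
ft_force: [-0.7, 0.8, -1.2]
gripper_width: 0.049
grasp_force: 62.5
```

drive_tool(series="0 0 0.1 0; 0 0 0.2 0; 0 0 0.2 0; 0 0 0.2 0")

```text
time_s: 6.88
position: [0.6529, -0.0627, 0.0553]
eef_rot: [0.0, 0.707, 0.707, -0.0]
ft_force: [-0.5, 0.6, -1.1]
gripper_width: 0.0491
grasp_force: 63.0
```

drive_tool(series="0 0 0.1 0; 0 0 0.15 0; 0 0 0.15 0")

```text
time_s: 7.25
position: [0.6529, -0.0627, 0.0553]
eef_rot: [0.0, 0.707, 0.707, 0.0]
ft_force: [-4.0, -0.8, 10.5]
gripper_width: 0.0491
grasp_force: 63.7
```

drive_tool(series="0 0 0 0; 0 0 0 0; 0 0 0 0; 0 0 0 0", fingers=7)

```text
time_s: 7.75
position: [0.6529, -0.0626, 0.0536]
eef_rot: [-0.0, 0.707, 0.707, -0.0]
ft_force: [-0.1, 0.2, 1.1]
gripper_width: 0.0697
grasp_force: 0.0
```

drive_tool(series="0 0 -2 0; 0 0 -5 0; 0 0 -10 0; 0 0 -13 0; 0 0 -13 0")

```text
time_s: 8.38
position: [0.6542, -0.0627, 0.1866]
eef_rot: [0.002, 0.707, 0.707, 0.001]
ft_force: [0.4, 0.1, 0.1]
gripper_width: 0.0698
grasp_force: 0.0
```

drive_tool(series="-3 -3.5 0 0; -7 -8 0 0; -11 -13 0 0; -14.5 -17 0 0; -16.8 -19.65 0 0")

```text
time_s: 9.0
position: [0.4537, -0.2314, 0.1828]
eef_rot: [-0.001, 0.708, 0.706, -0.0]
ft_force: [-0.1, 0.5, -0.0]
gripper_width: 0.0703
grasp_force: 0.0
```

drive_tool(series="0 0 0 0; 0 0 4 0; 0 0 8 0; 0 0 10 0; 0 0 10 0")

```text
time_s: 9.62
position: [0.4555, -0.2293, 0.0818]
eef_rot: [-0.002, 0.707, 0.707, -0.001]
ft_force: [-0.1, 0.2, 0.4]
gripper_width: 0.0703
grasp_force: 0.0
```

drive_tool(series="-0.1 0 2.5 0; -0.1 0 5 0; -0.1 0 5.3 0; -0.1 0 5.3 0")

```text
time_s: 10.12
position: [0.457, -0.2316, 0.0317]
eef_rot: [0.0, 0.707, 0.707, 0.0]
ft_force: [0.1, 0.5, 0.1]
gripper_width: 0.0699
grasp_force: 0.0
```

drive_tool(series="0 0 0 0; 0 0 0 0; 0 0 0 0; 0 0 0 0; 0 0 0 0", fingers=4)

```text
time_s: 10.75
position: [0.4571, -0.2319, 0.0322]
eef_rot: [0.001, 0.707, 0.707, 0.0]
ft_force: [-1.2, 1.4, 4.7]
gripper_width: 0.0486
grasp_force: 61.4
```

drive_tool(series="0 0 -2 0; 0 0 -6 0; 0 0 -10 0; 0 0 -16 0; 0 0 -16 0")

```text
time_s: 11.38
position: [0.4585, -0.2327, 0.196]
eef_rot: [0.004, 0.707, 0.707, 0.001]
ft_force: [1.5, -0.1, -1.6]
gripper_width: 0.0486
grasp_force: 62.3
```

drive_tool(series="2 1.4 0 0; 5.5 3.9 0 0; 9.5 6.7 0 0; 13.5 9.6 0 0; 17.5 12.4 0 0")

```text
time_s: 12.0
position: [0.5808, -0.0552, 0.1904]
eef_rot: [-0.0, 0.707, 0.707, -0.0]
ft_force: [0.7, -1.3, -0.9]
gripper_width: 0.0489
grasp_force: 62.3
```

drive_tool(series="4 2.8 0 0; 7 5 0 0; 9.5 6.8 0 0; 9.5 6.8 0 0; 9.5 6.8 3 0")

```text
time_s: 12.62
position: [0.6493, 0.0383, 0.162]
eef_rot: [0.001, 0.707, 0.707, 0.001]
ft_force: [0.2, 0.5, -1.5]
gripper_width: 0.0487
grasp_force: 62.4
```

drive_tool(series="0 0 3 0; 0 0 6.5 0; 0 0 9 0; 0 0 10 0; 0 0 10 0")

```text
time_s: 13.25
position: [0.6479, 0.0379, 0.0606]
eef_rot: [-0.0, 0.707, 0.707, -0.0]
ft_force: [-0.2, -0.3, -0.6]
gripper_width: 0.0486
grasp_force: 62.4
```

drive_tool(series="0 0.1 0.5 0; 0 0.1 0.9 0; 0 0.1 1.0 0; 0 0.1 1.1 0; 0 0.1 1.1 0")

```text
time_s: 13.88
position: [0.6494, 0.0384, 0.0503]
eef_rot: [0.0, 0.707, 0.707, 0.0]
ft_force: [-1.2, 0.2, 3.1]
gripper_width: 0.049
grasp_force: 62.6
```

drive_tool(series="0 0 0 0; 0 0 0 0; 0 0 0 0; 0 0 0 0", fingers=7)

```text
time_s: 14.38
position: [0.6494, 0.0383, 0.0497]
eef_rot: [-0.0, 0.707, 0.707, -0.0]
ft_force: [0.7, -0.0, 0.6]
gripper_width: 0.0702
grasp_force: 0.0
```

drive_tool(series="0 0 -2 0; 0 0 -5 0; 0 0 -10 0; 0 0 -15 0; 0 0 -15 0")

```text
time_s: 15.0
position: [0.6515, 0.0385, 0.2043]
eef_rot: [0.003, 0.707, 0.707, 0.003]
ft_force: [0.7, 0.4, -0.1]
gripper_width: 0.0697
grasp_force: 0.0
```

drive_tool(series="-2.5 -4.5 0 0; -5 -9.5 0 0; -7.5 -14.5 0 0; -9.7 -18.8 0 0; -11.24 -21.3 0 0")

```text
time_s: 15.62
position: [0.4337, -0.0744, 0.1991]
eef_rot: [-0.001, 0.707, 0.707, -0.001]
ft_force: [0.2, -0.1, 0.8]
gripper_width: 0.07
grasp_force: 0.0
```

drive_tool(series="0 0 0 0; 0 0 0 0; 0 0 2 0; 0 0 4 0; 0 0 4 0")

```text
time_s: 16.25
position: [0.4361, -0.0733, 0.1584]
eef_rot: [-0.001, 0.707, 0.707, -0.001]
ft_force: [0.9, -0.1, 0.5]
gripper_width: 0.0697
grasp_force: 0.0
```

drive_tool(series="0 0 3 0; 0 0 6.5 0; 0 0 9.5 0; 0 0 11 0; 0 0 11 0")

```text
time_s: 16.88
position: [0.4365, -0.0736, 0.0494]
eef_rot: [-0.001, 0.707, 0.707, -0.0]
ft_force: [0.0, -0.2, 0.8]
gripper_width: 0.0702
grasp_force: 0.0
```

drive_tool(series="0 0 0 0; 0 0 0 0; 0 0 0 0; 0 0 0 0; 0 0 0 0", fingers=4)

```text
time_s: 17.5
position: [0.4372, -0.074, 0.0509]
eef_rot: [0.001, 0.707, 0.707, 0.001]
ft_force: [-1.6, 1.3, 6.0]
gripper_width: 0.0493
grasp_force: 61.3
```

drive_tool(series="0 0 -2 0; 0 0 -6 0; 0 0 -10 0; 0 0 -14 0; 0 0 -14 0")

```text
time_s: 18.12
position: [0.4381, -0.0742, 0.1927]
eef_rot: [0.002, 0.707, 0.707, 0.002]
ft_force: [0.1, -0.6, -2.4]
gripper_width: 0.0488
grasp_force: 62.4
```

drive_tool(series="-1 2 0 0; -2.7 6 0 0; -4.4 10 0 0; -6.2 14 0 0; -8 18 0 0")

```text
time_s: 18.75
position: [0.6171, -0.1545, 0.1883]
eef_rot: [-0.001, 0.707, 0.707, -0.0]
ft_force: [-0.3, -1.3, -2.0]
gripper_width: 0.0489
grasp_force: 62.6
```

drive_tool(series="-1.3 3.25 0 0; -1.3 3.25 0 0; -1.3 3.25 3 0; -1.3 3.25 7 0; -1.3 3.25 10 0")

```text
time_s: 19.38
position: [0.6467, -0.1663, 0.0875]
eef_rot: [-0.001, 0.707, 0.707, -0.001]
ft_force: [-0.4, -0.1, -1.9]
gripper_width: 0.049
grasp_force: 63.0
```

drive_tool(series="0 0 1 0; 0 0 1 0; 0 0 1 0")

```text
time_s: 19.75
position: [0.6495, -0.1672, 0.0813]
eef_rot: [0.001, 0.707, 0.707, 0.0]
ft_force: [0.5, -0.3, -1.7]
gripper_width: 0.049
grasp_force: 63.0
```

drive_tool(series="0 0 0.5 0; 0 0 0.9 0; 0 0 1.1 0; 0 0 1.3 0; 0 0 1.3 0")

```text
time_s: 20.38
position: [0.6487, -0.1671, 0.0689]
eef_rot: [0.001, 0.707, 0.707, 0.0]
ft_force: [-7.1, 1.5, 14.4]
gripper_width: 0.0491
grasp_force: 64.3
```

drive_tool(series="0 0 0 0; 0 0 0 0; 0 0 0 0; 0 0 0 0", fingers=7)

```text
time_s: 20.88
position: [0.6487, -0.167, 0.0666]
eef_rot: [-0.0, 0.707, 0.707, -0.0]
ft_force: [1.3, -0.2, -0.2]
gripper_width: 0.0701
grasp_force: 0.0
```

drive_tool(series="0 0 -2 0; 0 0 -5 0; 0 0 -9 0; 0 0 -12 0; 0 0 -12 0")

```text
time_s: 21.5
position: [0.6501, -0.1674, 0.1895]
eef_rot: [0.002, 0.707, 0.707, 0.001]
ft_force: [-0.0, -0.1, -0.3]
gripper_width: 0.0694
grasp_force: 0.0
```

drive_tool(series="4 -4 0 0; 8 -8 0 0; 12.5 -12.5 0 0; 17 -17 0 0; 21 -20.5 0 0")

```text
time_s: 22.12
position: [0.4415, 0.0441, 0.1858]
eef_rot: [-0.0, 0.707, 0.707, -0.001]
ft_force: [0.2, 1.1, 0.3]
gripper_width: 0.0697
grasp_force: 0.0
```

drive_tool(series="1.4 -1.3 0 0; 1.4 -1.3 0 0; 1.4 -1.3 4 0; 1.4 -1.3 8 0; 1.4 -1.3 8 0")

```text
time_s: 22.75
position: [0.4297, 0.056, 0.1045]
eef_rot: [-0.001, 0.708, 0.707, -0.002]
ft_force: [-0.3, -0.6, 0.9]
gripper_width: 0.0706
grasp_force: 0.0
```

drive_tool(series="0.05 0.1 3 0; 0.05 0.1 6 0; 0.05 0.1 8 0; 0.05 0.1 8.6 0; 0.05 0.1 8.6 0")

```text
time_s: 23.38
position: [0.4328, 0.0574, 0.0215]
eef_rot: [0.0, 0.707, 0.707, 0.0]
ft_force: [-0.8, -0.1, -0.1]
gripper_width: 0.0697
grasp_force: 0.0
```

drive_tool(series="0 0 0 0; 0 0 0 0; 0 0 0 0; 0 0 0 0; 0 0 0 0", fingers=4)

```text
time_s: 24.0
position: [0.4328, 0.0576, 0.0221]
eef_rot: [0.001, 0.707, 0.707, 0.001]
ft_force: [-1.8, -0.5, 7.2]
gripper_width: 0.0489
grasp_force: 60.8
```

drive_tool(series="0 0 -2 0; 0 0 -6 0; 0 0 -10 0; 0 0 -15 0; 0 0 -15 0")

```text
time_s: 24.62
position: [0.4342, 0.0579, 0.1748]
eef_rot: [0.002, 0.707, 0.707, 0.003]
ft_force: [-0.7, 0.2, -1.4]
gripper_width: 0.0488
grasp_force: 62.2
```

drive_tool(series="0.7 2 0 0; 2 6 0 0; 3.4 10 0 0; 4.8 14 0 0; 6.1 18 0 0")

```text
time_s: 25.25
position: [0.6128, 0.1189, 0.1699]
eef_rot: [-0.0, 0.707, 0.707, -0.0]
ft_force: [0.6, -0.5, -1.0]
gripper_width: 0.0484
grasp_force: 62.2
```

drive_tool(series="1.25 3.65 0 0; 1.25 3.65 0 0; 1.25 3.65 3 0; 1.25 3.65 7 0; 1.25 3.65 10.5 0")

```text
time_s: 25.88
position: [0.6469, 0.1305, 0.0642]
eef_rot: [-0.0, 0.707, 0.707, -0.001]
ft_force: [-0.0, 0.3, -1.4]
gripper_width: 0.0488
grasp_force: 62.4
```

drive_tool(series="0 0 1 0; 0 0 1 0; 0 0 1 0")

```text
time_s: 26.25
position: [0.6493, 0.1311, 0.0574]
eef_rot: [0.001, 0.707, 0.707, 0.001]
ft_force: [0.2, -0.5, -1.2]
gripper_width: 0.0488
grasp_force: 62.4
```

drive_tool(series="0 0 0.6 0; 0 0 1.2 0; 0 0 1.5 0; 0 0 1.7 0; 0 0 1.8 0")

```text
time_s: 26.88
position: [0.6483, 0.1309, 0.0401]
eef_rot: [0.0, 0.707, 0.707, 0.0]
ft_force: [-9.7, -2.2, 26.1]
gripper_width: 0.0487
grasp_force: 65.0
```

drive_tool(series="0 0 -0.1 0; 0 0 -0.1 0")

```text
time_s: 27.12
position: [0.6482, 0.1309, 0.0402]
eef_rot: [0.0, 0.707, 0.707, 0.0]
ft_force: [-4.5, -0.2, 11.0]
gripper_width: 0.0485
grasp_force: 63.3
```

drive_tool(series="0 0 0 0; 0 0 0 0; 0 0 0 0; 0 0 0 0", fingers=7)

```text
time_s: 27.62
position: [0.6484, 0.131, 0.0386]
eef_rot: [-0.0, 0.707, 0.707, -0.0]
ft_force: [-0.2, 0.8, -0.8]
gripper_width: 0.07
grasp_force: 0.0
```

drive_tool(series="0 0 -2 0; 0 0 -5 0; 0 0 -10 0; 0 0 -15 0; 0 0 -15 0")

```text
time_s: 28.25
position: [0.6506, 0.1314, 0.1933]
eef_rot: [0.002, 0.707, 0.707, 0.003]
ft_force: [-0.1, -0.1, -0.2]
gripper_width: 0.0701
grasp_force: 0.0
```

drive_tool(series="0 -5 -1 0; 0 -10 -2 0; 0 -15 -2 0; 0 -20 -2 0; 0 -25 -2 0")

```text
time_s: 28.88
position: [0.3964, 0.1308, 0.2078]
eef_rot: [-0.0, 0.707, 0.707, -0.001]
ft_force: [-0.6, 1.2, 0.5]
gripper_width: 0.07
grasp_force: 0.0
```

Run:
```python
from m import *
im,p=cloud("top")
cv2.imwrite("pics/end.png",cv2.resize(im[130:230,150:490],None,fx=2.3,fy=2.3)[:,:,::-1])
for n,xy,h in[("iv",(.649,.131),.073),("ye",(.649,.0385),.088),("re",(.6535,-.062),.103),("gr",(.6495,-.1667),.118)]:
    try: print(n,circ(p,xy,.045,h-.006,h+.006))
    except Exception as e: print(n,e)
for r in robot.place_of("top","piggy"): print(w("top",r["at"]).round(3))
save("scene","scene1")
```

```text
iv (array([0.6471, 0.1306, 0.0256, 0.6464, 0.1304, 0.0735]), 512)
ye (array([0.648 , 0.0388, 0.0253, 0.6476, 0.039 , 0.0884]), 526)
re (array([ 0.6517, -0.063 ,  0.0253,  0.6511, -0.0629,  0.1034]), 545)
gr (array([ 0.6477, -0.1666,  0.0259,  0.6467, -0.1661,  0.1183]), 565)
[0.659 0.253 0.014]
[ 0.652 -0.169  0.018]
```

View pics/scene1.png

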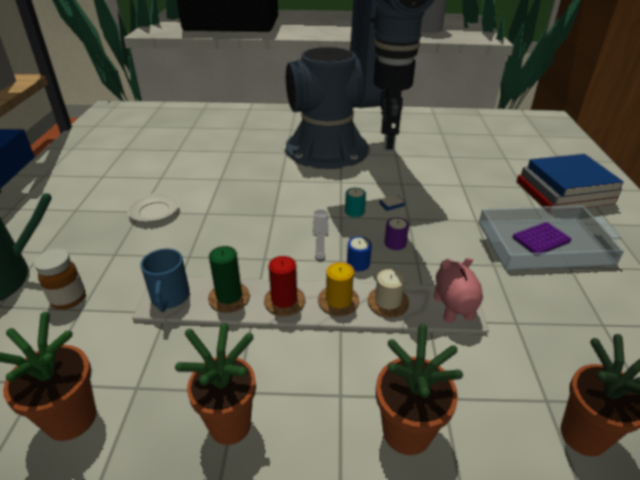

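All four candles stand upright on the coasters, from ivory (388,292) next to the piggy to green (226,278) at the far end. Each is within about 2.5 mm of its coaster's centre, and the piggy hasn't moved.

```bash
python3 -c "
from station import robot
print(robot.sign_off())"
```

```text
the job is handed in; nothing more can be done
None
```

The four candles stand upright on the coasters in order of height, ivory (shortest) next to the piggy bank and green (tallest) farthest from it; the piggy bank is where it was, and the job was handed in after about 29 s.

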